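# Zero the key counter of the finished job

### The job

Each of the two key counters has its job standing on top: the padlock job is finished, the door knob job is not. First stand the spray can that blocks the padlock's counter upright in the drip tray and let go of it, then turn that counter's reset knob back anticlockwise until it is fully home on its zero stop, and let go. Leave the other counter, its spray can and everything else on the bench as they are.

Things in the scene. Friction and masses are not known exactly. Their poses are not given: they have to be found in the camera images.
- counter_1: grey metal key counter fixed to the bench, x from -87 to +110 mm of its origin, 150 mm wide; origin under it on the bench; front (-x) faces the robot. Its front face slopes 35 degrees from level, 45 mm high at the front to 125 mm, with a 124 mm aluminium dial centred at x -30, z 85 mm; behind that a flat top, 85 mm deep, on which one job stands. Two alike.
- knob_1 (a joint): angle of the black reset knob of counter_1: 0 is hard on the zero stop (pointer straight up the slope, at twelve o'clock, against a small steel pin); grows clockwise seen from above the dial, up to 2.9 rad. It turns stiffly and stays where it is left; turn it anticlockwise to go back.
- grip_1 (a point): point on that knob's axis, 31 mm out from the face, at which to grip. The knob is a bar 60 mm long, 16 mm thick, from 8 to 46 mm out from the face, on a 60 mm disc 8 mm high. z: the knob's axis, out of the face (35 degrees from vertical, leaning to the robot); x: along the bar to its pointer end (turns with the knob)
- pointer_1 (a point): tip of the thin pointer of that knob, 52 mm from its axis, 6 mm out from the face; x and z as for the grip point
- shelf_1 (a point): centre of the flat top of counter_1, 125 mm above the bench
- can_1: aluminium spray can with closed cap, loose, standing upright about 140 mm in front of counter_1: 54 mm diameter up to 142 mm, cap 42 mm diameter to 172 mm; origin at the centre of its underside, z up
- counter_2: grey metal key counter fixed to the bench, x from -87 to +110 mm of its origin, 150 mm wide; origin under it on the bench; front (-x) faces the robot. Its front face slopes 35 degrees from level, 45 mm high at the front to 125 mm, with a 124 mm aluminium dial centred at x -30, z 85 mm; behind that a flat top, 85 mm deep, on which one job stands. Two alike.
- knob_2 (a joint): angle of the black reset knob of counter_2: 0 is hard on the zero stop (pointer straight up the slope, at twelve o'clock, against a small steel pin); grows clockwise seen from above the dial, up to 2.9 rad. It turns stiffly and stays where it is left; turn it anticlockwise to go back.
- grip_2 (a point): point on that knob's axis, 31 mm out from the face, at which to grip. The knob is a bar 60 mm long, 16 mm thick, from 8 to 46 mm out from the face, on a 60 mm disc 8 mm high. z: the knob's axis, out of the face (35 degrees from vertical, leaning to the robot); x: along the bar to its pointer end (turns with the knob)
- pointer_2 (a point): tip of the thin pointer of that knob, 52 mm from its axis, 6 mm out from the face; x and z as for the grip point
- shelf_2 (a point): centre of the flat top of counter_2, 125 mm above the bench
- can_2: aluminium spray can with closed cap, loose, standing upright about 140 mm in front of counter_2: 54 mm diameter up to 142 mm, cap 42 mm diameter to 172 mm; origin at the centre of its underside, z up
- tray: square steel drip tray fixed to the bench, 135 mm outside, walls 5 mm thick and 14 mm high; origin under its centre, floor 5 mm above the bench (its top face)
- padlock: brass padlock standing on the flat top of one counter, the finished job: body 30 x 60 x 55 mm with a steel shackle, 95 mm high; origin under its centre. Loose
- door_knob: round brass door knob, 62 mm diameter, 76 mm high, standing on the flat top of the other counter, the unfinished job; origin under its centre. Loose
- screwdriver: loose screwdriver, 170 mm, lying on the bench beside counter_1; bystander
- brush: loose bench brush, 170 mm, lying on the bench beside counter_2; bystander
- tin: loose dark steel tin 60 x 90 x 45 mm on the bench in front of the tray, origin under its centre; bystander
Things that resemble listed ones, but are neither listed nor needed, are in the scene too. What is shaped like the can_1 but purple is not meant. Several things look just like the tray: the one meant starts farthest to the robot's left.

How it is judged (in metres and radians):
On the way, in this order (a step that is already met when the one before it is completed fails the run):
1. the spray can in front of the padlock's counter stands upright in the drip tray, released (((horizontal distance between padlock and shelf_1 below 0.07 m and (horizontal distance between can_1 and tray below 0.05 m and z of can_1 in the frame of tray below 0.009 m and angle between can_1's own z axis and vertical below 0.08 rad and contact force between can_1 and the fingers below 0.1 N and linear speed of can_1 below 0.03 m/s)) or (horizontal distance between padlock and shelf_2 below 0.07 m and (horizontal distance between can_2 and tray below 0.05 m and z of can_2 in the frame of tray below 0.009 m and angle between can_2's own z axis and vertical below 0.08 rad and contact force between can_2 and the fingers below 0.1 N and linear speed of can_2 below 0.03 m/s)))), for 0.2 s.
2. the knob of the padlock's counter is back on its zero stop (((horizontal distance between padlock and shelf_1 below 0.07 m and value of joint knob_1 below 0.06 rad) or (horizontal distance between padlock and shelf_2 below 0.07 m and value of joint knob_2 below 0.06 rad))), for 0.2 s.
At the end, for the whole second after the job is handed in: Padlock's counter: knob within 0.06 rad of zero, released; its spray can upright (0.08 rad), still and released on the tray floor, within 50 mm of its centre. Other counter's pointer within 10 mm and its can within 20 mm of their starts, all else loose within 25 mm (((horizontal distance between padlock and shelf_1 below 0.07 m and ((horizontal distance between can_1 and tray below 0.05 m and z of can_1 in the frame of tray below 0.009 m and angle between can_1's own z axis and vertical below 0.08 rad and contact force between can_1 and the fingers below 0.1 N and linear speed of can_1 below 0.03 m/s) and (value of joint knob_1 below 0.06 rad and contact force between knob_1 and the fingers below 0.1 N) and distance of pointer_2 from where it was at the start of the episode below 0.01 m and distance of can_2 from where it was at the start of the episode below 0.02 m and distance of each of padlock, door_knob, screwdriver, brush, tin from where it was at the start of the episode below 0.025 m)) or (horizontal distance between padlock and shelf_2 below 0.07 m and ((horizontal distance between can_2 and tray below 0.05 m and z of can_2 in the frame of tray below 0.009 m and angle between can_2's own z axis and vertical below 0.08 rad and contact force between can_2 and the fingers below 0.1 N and linear speed of can_2 below 0.03 m/s) and (value of joint knob_2 below 0.06 rad and contact force between knob_2 and the fingers below 0.1 N) and distance of pointer_1 from where it was at the start of the episode below 0.01 m and distance of can_1 from where it was at the start of the episode below 0.02 m and distance of each of padlock, door_knob, screwdriver, brush, tin from where it was at the start of the episode below 0.025 m)))); the robot touches nothing.
It fails at once if the counter or the spray can of the unfinished job is disturbed (pointer turned over about 10 degrees, can moved over 20 mm) ((horizontal distance between padlock and shelf_1 below 0.07 m and (distance of pointer_2 from where it was at the start of the episode above 0.01 m or distance of can_2 from where it was at the start of the episode above 0.02 m)) or (horizontal distance between padlock and shelf_2 below 0.07 m and (distance of pointer_1 from where it was at the start of the episode above 0.01 m or distance of can_1 from where it was at the start of the episode above 0.02 m))).
It fails at once if something else on the bench is moved by more than 25 mm (distance of any of padlock, door_knob, screwdriver, brush, tin from where it was at the start of the episode above 0.025 m).
It also fails if it takes over 72 s, if anything falls off the work surface, if the arm or the gripper's body presses on something with over 40 N, if the wrist force passes 120 N, or if a joint passes its speed limit or range.

### The arm

A 6-joint arm with a two-finger parallel gripper is mounted at the origin on the work surface. World frame = base frame: x ahead of the robot, y to its left, z up, the work surface at z = 0. Lengths are in mm, angles in degrees, forces in N, time in s.
With the tool pointing down it reaches from about 425 to 950 mm from the base axis. Payload 3.5 kg.
Tool frame: the origin (TCP) lies midway between the tips of the shut fingers; the grasp point (between the pads) lies 19 mm behind it (manip.grip_depth is the distance from the TCP to the grasp point, in mm); z points along the fingers, y is the line along which they close (so a half turn about z gives the same grasp; the last joint's range is limited). The gripper opens to 85 mm and grips with 20 to 120 N. Pads are 22 mm wide; open, the fingers measure 114 mm over their backs; the gripper's body (76 mm by 85 mm) begins 54 mm behind the grasp point. The pads swing forward as they close: fully open they stand 13 mm farther back than shut.
Start: joints at [-73.568, 16.404, 90.338, -0, 73.258, -8.594], TCP at [285.574, -611.599, 231.325] pointing down, gripper open.
Joint ranges: [-158.93, 158.93], [-51.34, 127.21], [12.03, 142.37], [-87.48, 267.48], [13.55, 161.25], [-162.69, 162.69]. Speed limits (degrees/s): [159.86, 159.86, 180, 180, 180, 180].

### API

Orientations are given as [roll, pitch, yaw] about the fixed x, y, z axes, in that order (R = Rz(yaw) Ry(pitch) Rx(roll)).
In Python, from rig import telemetry, grab_frame, job, manip gives the robot as it stands.
- The arm moves only by the tool play_rows, never from a script. Its argument "deltas" is a list of rows, each an object with "offset": the shift along the tool's x, y, z normalised to -1 to 1, where 1 is 0.2 m, a list of three; "yaw": the turn about the tool's z normalised to -1 to 1, where 1 is 45 degrees; "claw": the opening, from -1 (shut) to 1 (fully open). A call has 1 to 10 rows; each row is the pose to reach, as a shift and turn from the pose commanded when the call began, along the tool's axes at that moment; what a row does not reach only later rows make up. A row lasts 1/8 s, in which the tool goes at most 62.5 mm and 10.7 degrees, less where a joint would pass 70% of its speed; a pose out of reach is approached as far as the arm can. A call with a number of a shift or a turn outside -1 to 1 is refused whole. A call with a gripper value outside its range is refused whole. The fingers move at their own pace and stop on an object; "grip_force" is the grip in N (left out, the last holds). Time passes only in rows, so rows that repeat a pose let the fingers close. It gives the time, the measured TCP pose, the force, the opening and the grip force at its end, in the units of the state.
- telemetry.state(): the state, without advancing time (a new reading comes with each control period).
- grab_frame(name): name is "scene" or "top" or "wrist"; returns a dict with "pixels" (480x640x3 uint8, red, green, blue), "fx", "fy", "cx", "cy" (pixels), "camera_from_world" (4x4, takes a point from world to camera coordinates); the wrist camera has in their place "tool_from_camera" (4x4, takes a point from camera to tool coordinates, whose origin is the TCP and whose axes are the flange's). Camera axes: x right, y down, z forward; pixel columns grow to the right and rows downward; lengths in mm; the calibration is good to about 2 mm. A picture is of the moment at which its call begins: read the wrist's pose just before it. There is no depth.
- job.job_done(): hands the job in; it is judged then, once.
The state is a dict: "time": time; "joints": joint angles; "dq": joint speeds; "joint_efforts": joint torques, N m; "eef_pos": TCP position; "ee_rot": TCP orientation; "ft_force": force on the tool from outside, world axes, zero at the start; "wrist_torque": the same for the moment, N m; "finger_gap": opening from 0.0 (shut) to 1.0 (fully open); "grasp_force": force on a finger pad.
Only numpy, scipy, OpenCV 4.12 (cv2) and the standard library are available. Lean on these libraries where they do the work, as an engineer would, in place of code of your own. Each camera call takes 0.05 s, during which the arm holds its last target. There are 200 camera calls.

## Working session

There is one attempt and no reset: what is moved stays moved. The work goes in short steps, Python scripts to look and compute and a tool call to move; the robot and the scene stay as the last step left them, time stands still between calls to the robot, and variables do not carry over. Pictures are saved under pics/ and viewed, at most 10 in all, crops included, and the job is handed in when it is done.

Besides the shell and the picture viewer there is one more tool, called after "Emit:" by a JSON object that holds its "api" and its "payload". play_rows: Moves the arm, as the interface text tells. Scaled input: -1 to 1 covers 0.2 m each way for a shift and 45 degrees each way for a turn. Its arguments: {"type":"object","properties":{"deltas":{"type":"array","items":{"type":"object","properties":{"offset":{"type":"array","items":{"type":"number","minimum":-1,"maximum":1}},"yaw":{"type":"number","minimum":-1,"maximum":1},"claw":{"type":"number"}}}},"grip_force":{"type":"number"}},"required":["deltas"]}

```bash
mkdir -p pics
python3 - <<'E'
from rig import telemetry, grab_frame
import cv2,pickle
print(telemetry.state())
for n in ["scene","top"]:
    f=grab_frame(n); pickle.dump(f,open(n+".pkl","wb")); cv2.imwrite(f"pics/{n}0.png",f["pixels"][:,:,::-1]); print(n,f["fx"],f["camera_from_world"].round(3).tolist())
E
```

```text
{'time': 0.0, 'joints': array([-7.35659596e+01,  1.64540218e+01,  9.04236376e+01, -5.51418949e-04,
        7.32599477e+01, -8.59216541e+00]), 'dq': array([-0.01217187,  0.08149341, -0.04156539,  0.11941447, -0.03841202,
        0.06205627]), 'joint_efforts': array([ 4.19220614e-04, -4.05979049e+01, -2.92623943e+01, -1.18800067e-04,
        5.88705981e-03, -7.61461934e-06]), 'eef_pos': array([ 285.40366765, -610.95498777,  229.93259142]), 'ee_rot': array([-1.79863858e+02, -2.00367612e-02,  2.50263414e+01]), 'ft_force': array([ 0.25033326, -0.00153131, -0.40559724]), 'wrist_torque': array([ 0.00839598,  0.01779048, -0.02824188]), 'grasp_force': 0.0, 'finger_gap': 0.9994183499147893}
scene 577.7275138431811 [[-0.225, 0.974, 0.012, 132.375], [0.835, 0.199, -0.512, -348.544], [-0.502, -0.105, -0.859, 1608.071], [0.0, 0.0, 0.0, 1.0]]
top 607.3020790521505 [[-0.005, -1.0, -0.01, -36.183], [-0.983, 0.007, -0.184, 477.373], [0.184, 0.009, -0.983, 1741.715], [0.0, 0.0, 0.0, 1.0]]
```

View pics/scene0.png

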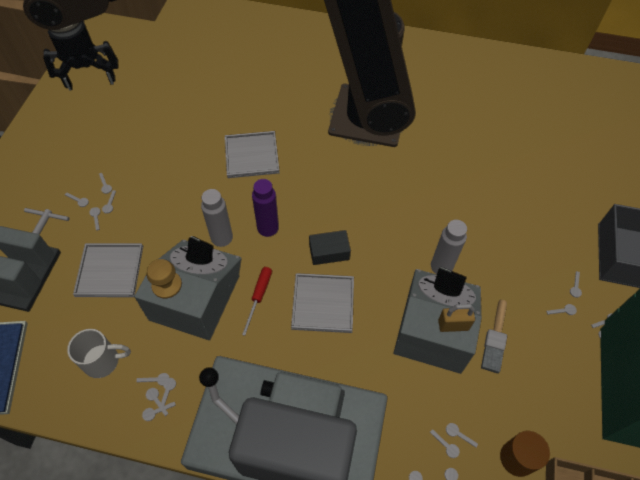

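View pics/top0.png

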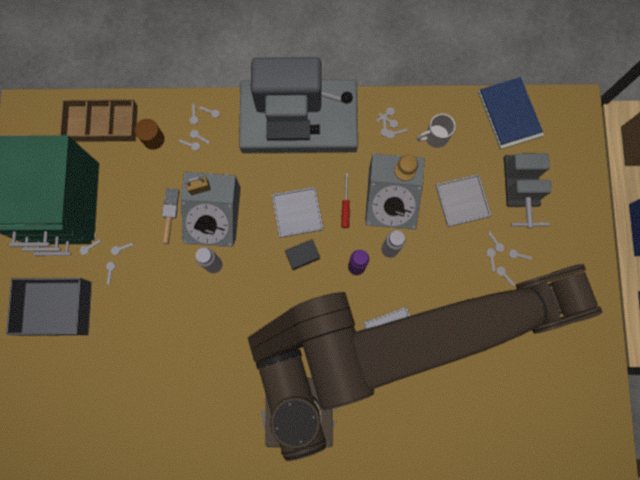

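Top view: the padlock is at (198,185) on the left-hand counter, so that is the job counter. Its can is at (205,258), and the other silver can at (395,242) must stay put. The purple can at (359,261) isn't meant.

Tray look-alikes are at (298,212), (463,201) and (388,320). The one farthest to the robot's left (+y) is (298,212), which also has the tin in front of it. One close crop will check this.

Run:
```python
import cv2,pickle,numpy as np
t=pickle.load(open("top.pkl","rb"))["pixels"][:,:,::-1]; s=pickle.load(open("scene.pkl","rb"))["pixels"][:,:,::-1]
a=cv2.resize(t[165:285,170:330],(800,600),interpolation=cv2.INTER_CUBIC)
b=cv2.resize(s[210:370,385:515],(487,600),interpolation=cv2.INTER_CUBIC)
cv2.imwrite("pics/ct.png",cv2.convertScaleAbs(a,alpha=1.6)); cv2.imwrite("pics/cs.png",cv2.convertScaleAbs(b,alpha=1.6))
```

```text
(no output)
```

View pics/ct.png

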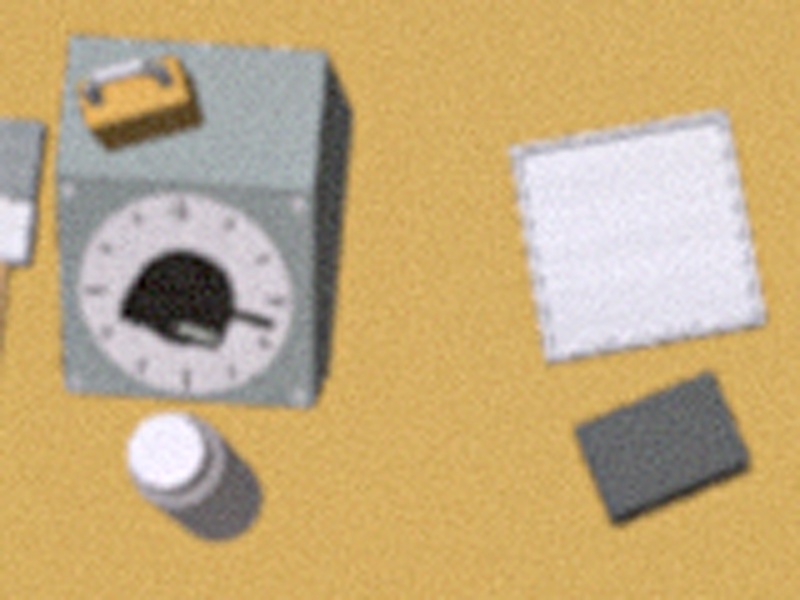

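View pics/cs.png

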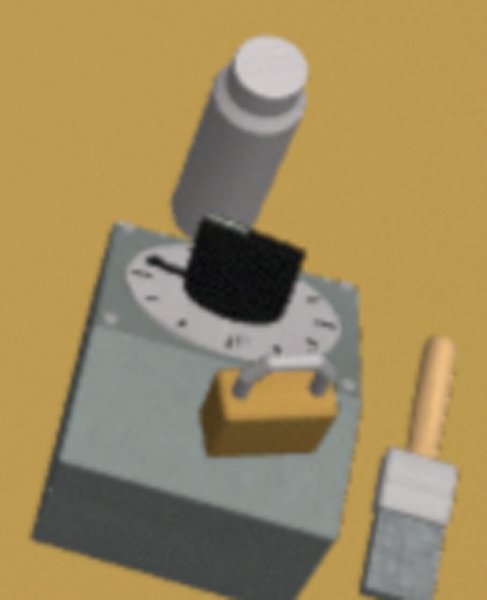

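The crops confirm the choices. In the top crop the padlock is at (140,100), the can's cap centre at (166,450) and the tray corners at (512,148), (727,113), (765,325) and (548,361). The pointer tip at (272,323) puts the knob at about 100–110° clockwise. Next I'll turn these pixels into positions.

```bash
cat > h.py <<'E'
import numpy as np,pickle
def ray(f,u,v,z):
    T=f["camera_from_world"];R=T[:3,:3];c=-R.T@T[:3,3]
    d=R.T@np.array([(u-f["cx"])/f["fx"],(v-f["cy"])/f["fy"],1]);return c+d*(z-c[2])/d[2]
T=pickle.load(open("top.pkl","rb"));S=pickle.load(open("scene.pkl","rb"))
ct=lambda u,v,z:ray(T,169.6+u/5,164.6+v/5,z)[:2].round(1)
cs=lambda u,v,z:ray(S,384.6+u/3.746,209.6+v/3.75,z)[:2].round(1)
E
python3 - <<'E'
from h import *
print("can",ct(166,450,172),cs(270,67,172))
tr=np.array([ct(*p,14) for p in[(512,148),(727,113),(765,325),(548,361)]]);print("tray",tr.tolist(),tr.mean(0))
print("back top",ct(68,36,125),ct(325,52,125),cs(62,460,125),cs(333,540,125));print("ridge",ct(60,182,125),ct(312,190,125),cs(98,330,125))
print("front",ct(68,392,45),ct(312,407,45),cs(118,224,45))
print("dialc",ct(187,291,85),cs(234,299,85)); print("ptr",ct(272,323,85),cs(150,260,85))
print("padlock top z180",ct(135,97,180)); print("tin",[ct(*p,45) for p in[(575,430),(712,373),(748,463),(616,522)]])
E
```

```text
can [428.9 255.4] [428.3 256.1]
tray [[641.0, 80.0], [662.0, -50.9], [529.9, -73.0], [508.7, 57.4]] [585.4     3.375]
back top [678.9 327.6] [668.2 179.4] [668.2 181.4] [679.6 325.7]
ridge [592.3 329.3] [586.6 185.3] [588.7 188.9]
front [485.8 338.5] [475.8 194.3] [475.8 196.4]
dialc [537.2 262.4] [531.3 265.1]
ptr [517.9 212.7] [517.5 214.8]
padlock top z180 [626.  276.7]
tin [array([461.1,  39.4]), array([494.6, -41.2]), array([440.8, -62. ]), array([406.3,  15.3])]
```

Emit:
{"api": "play_rows", "payload": {"deltas": [{"offset": [0.2, -0.15, -0.1], "yaw": 0, "claw": 1}, {"offset": [0.4, -0.3, -0.1], "yaw": 0, "claw": 1}, {"offset": [0.6, -0.45, -0.1], "yaw": 0, "claw": 1}, {"offset": [0.8, -0.6, -0.1], "yaw": 0, "claw": 1}, {"offset": [0.95, -0.75, -0.1], "yaw": 0, "claw": 1}]}}

```text
time: 0.72
eef_pos: [394.9, -393.3, 250.8]
ee_rot: [-179.9, -0.0, 25.1]
ft_force: [-0.1, -0.7, -1.3]
finger_gap: 1.0
grasp_force: 0.0
```

Emit:
{"api": "play_rows", "payload": {"deltas": [{"offset": [0.2, -0.15, 0], "yaw": 0, "claw": 1}, {"offset": [0.4, -0.3, 0], "yaw": 0, "claw": 1}, {"offset": [0.6, -0.45, 0], "yaw": 0, "claw": 1}, {"offset": [0.8, -0.6, 0], "yaw": 0, "claw": 1}, {"offset": [0.95, -0.75, 0], "yaw": 0, "claw": 1}]}}

```text
time: 1.35
eef_pos: [503.4, -177.1, 250.8]
ee_rot: [-180.0, 0.0, 25.1]
ft_force: [0.1, -0.4, 0.5]
finger_gap: 0.999
grasp_force: 0.0
```

Emit:
{"api": "play_rows", "payload": {"deltas": [{"offset": [0.1, -0.25, 0], "yaw": 0, "claw": 1}, {"offset": [0.2, -0.5, 0], "yaw": 0, "claw": 1}, {"offset": [0.25, -0.75, 0], "yaw": 0, "claw": 1}, {"offset": [0.3, -1, 0], "yaw": 0, "claw": 1}]}}

```text
time: 1.85
eef_pos: [471.9, 29.2, 250.8]
ee_rot: [-180.0, 0.0, 25.0]
ft_force: [-0.0, -0.5, -0.1]
finger_gap: 1.0
grasp_force: 0.0
```

Emit:
{"api": "play_rows", "payload": {"deltas": [{"offset": [0.1, -0.25, 0], "yaw": 0, "claw": 1}, {"offset": [0.15, -0.5, 0], "yaw": 0, "claw": 1}, {"offset": [0.2, -0.75, 0], "yaw": 0, "claw": 1}, {"offset": [0.25, -1, 0], "yaw": 0, "claw": 1}, {"offset": [0.25, -1, 0], "yaw": 0, "claw": 1}, {"offset": [0.25, -1, 0], "yaw": 0, "claw": 1}]}}

```text
time: 2.6
eef_pos: [433.2, 229.8, 250.9]
ee_rot: [180.0, 0.0, 25.1]
ft_force: [1.2, 0.5, -0.1]
finger_gap: 0.999
grasp_force: 0.0
```

Run:
```python
from rig import telemetry, grab_frame
from scipy.spatial.transform import Rotation as Ro
import numpy as np,cv2,pickle
s=telemetry.state();f=grab_frame("wrist");R=Ro.from_euler("xyz",s["ee_rot"],degrees=True).as_matrix()
print(s["eef_pos"],s["ee_rot"],R.T@(np.array([428.6,255.8,106])-s["eef_pos"])/200)
W=np.eye(4);W[:3,:3]=R;W[:3,3]=s["eef_pos"];C=np.linalg.inv(W@f["tool_from_camera"])
f["camera_from_world"]=C;pickle.dump(f,open("w1.pkl","wb"))
im=f["pixels"][:,:,::-1].copy()
for p in [(428.6,255.8,172)]:
    q=C[:3,:3]@np.array(p)+C[:3,3];print(f["fx"]*q[0]/q[2]+f["cx"],f["fy"]*q[1]/q[2]+f["cy"])
cv2.imwrite("pics/w1.png",cv2.convertScaleAbs(im,alpha=1.4))
```

```text
[433.19283719 229.80762427 250.90741975] [1.79978693e+02 4.96580052e-02 2.50681374e+01] [ 0.03489117 -0.12771931  0.72445968]
282.77457941959614 234.6593529004829
```

View pics/w1.png

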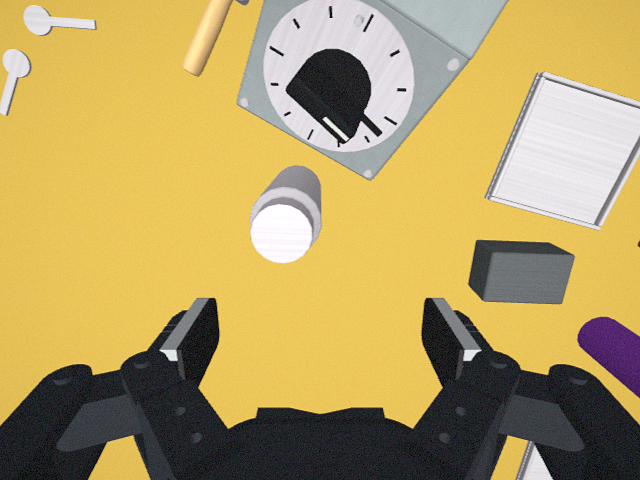

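The wrist view shows the cap at (282,233), and my prediction was (283,235), so the can's position is confirmed. Next I centre over it, descend and grip.

Emit:
{"api": "play_rows", "payload": {"deltas": [{"offset": [0.035, -0.128, 0], "yaw": 0, "claw": 1}, {"offset": [0.035, -0.128, 0.1], "yaw": 0, "claw": 1}, {"offset": [0.035, -0.128, 0.25], "yaw": 0, "claw": 1}, {"offset": [0.035, -0.128, 0.4], "yaw": 0, "claw": 1}, {"offset": [0.035, -0.128, 0.55], "yaw": 0, "claw": 1}, {"offset": [0.035, -0.128, 0.65], "yaw": 0, "claw": 1}, {"offset": [0.035, -0.128, 0.715], "yaw": 0, "claw": 1}, {"offset": [0.035, -0.128, 0.715], "yaw": 0, "claw": 1}]}}

```text
time: 3.65
eef_pos: [428.8, 255.2, 107.5]
ee_rot: [-180.0, 0.1, 24.9]
ft_force: [-1.7, 0.9, 0.1]
finger_gap: 1.001
grasp_force: 0.0
```

Emit:
{"api": "play_rows", "payload": {"grip_force": 40, "deltas": [{"offset": [0, 0, 0], "yaw": 0, "claw": 0}, {"offset": [0, 0, 0], "yaw": 0, "claw": -0.4}, {"offset": [0, 0, 0], "yaw": 0, "claw": -0.4}, {"offset": [0, 0, 0], "yaw": 0, "claw": -0.4}, {"offset": [0, 0, 0], "yaw": 0, "claw": -0.4}, {"offset": [0, 0, 0], "yaw": 0, "claw": -0.4}, {"offset": [0, 0, 0], "yaw": 0, "claw": -0.4}]}}

```text
time: 4.53
eef_pos: [430.0, 256.6, 109.8]
ee_rot: [180.0, -0.2, 25.0]
ft_force: [0.3, 0.2, 6.3]
finger_gap: 0.614
grasp_force: 42.9
```

Emit:
{"api": "play_rows", "payload": {"deltas": [{"offset": [0, 0, -0.1], "yaw": 0, "claw": -0.4}, {"offset": [0, 0, -0.25], "yaw": 0, "claw": -0.4}, {"offset": [0, 0, -0.4], "yaw": 0, "claw": -0.4}, {"offset": [0, 0.1, -0.4], "yaw": 0, "claw": -0.4}, {"offset": [0, 0.25, -0.4], "yaw": 0, "claw": -0.4}, {"offset": [0, 0.4, -0.4], "yaw": 0, "claw": -0.4}, {"offset": [0, 0.55, -0.4], "yaw": 0, "claw": -0.4}, {"offset": [0, 0.7, -0.4], "yaw": 0, "claw": -0.4}]}}

```text
time: 5.52
eef_pos: [487.3, 128.3, 186.8]
ee_rot: [-179.9, 0.2, 25.0]
ft_force: [-0.1, 0.8, -2.6]
finger_gap: 0.618
grasp_force: 42.8
```

Emit:
{"api": "play_rows", "payload": {"deltas": [{"offset": [0.05, 0.15, 0], "yaw": 0, "claw": -0.4}, {"offset": [0.1, 0.3, 0], "yaw": 0, "claw": -0.4}, {"offset": [0.15, 0.45, 0], "yaw": 0, "claw": -0.4}, {"offset": [0.17, 0.6, 0], "yaw": 0, "claw": -0.4}, {"offset": [0.17, 0.7, 0], "yaw": 0, "claw": -0.4}, {"offset": [0.17, 0.76, 0], "yaw": 0, "claw": -0.4}, {"offset": [0.17, 0.76, 0], "yaw": 0, "claw": -0.4}, {"offset": [0.17, 0.76, 0], "yaw": 0, "claw": -0.4}]}}

```text
time: 6.52
eef_pos: [582.8, 6.6, 188.2]
ee_rot: [-180.0, 0.0, 25.1]
ft_force: [0.0, -0.7, -2.4]
finger_gap: 0.613
grasp_force: 42.8
```

Run:
```python
from rig import telemetry, grab_frame
import numpy as np,cv2
s=telemetry.state();print(s["eef_pos"],s["ee_rot"])
a=grab_frame("scene")["pixels"][180:380,230:430,::-1];b=grab_frame("top")["pixels"][150:290,230:370,::-1]
cv2.imwrite("pics/p1.png",cv2.convertScaleAbs(np.hstack([cv2.resize(a,(400,400)),cv2.resize(b,(400,400))]),alpha=1.6))
```

```text
[582.77332356   6.63075421 188.16774607] [-1.79957464e+02  2.34709516e-02  2.50587071e+01]
```

View pics/p1.png

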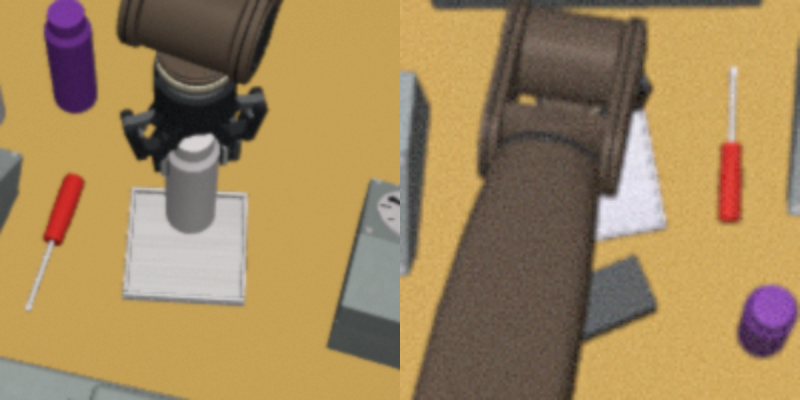

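The can (crop 190,185) hangs upright over the tray. Now I lower it.

Emit:
{"api": "play_rows", "payload": {"deltas": [{"offset": [0, 0, 0.1], "yaw": 0, "claw": -0.4}, {"offset": [0, 0, 0.2], "yaw": 0, "claw": -0.4}, {"offset": [0, 0, 0.3], "yaw": 0, "claw": -0.4}, {"offset": [0, 0, 0.33], "yaw": 0, "claw": -0.4}, {"offset": [0, 0, 0.35], "yaw": 0, "claw": -0.4}, {"offset": [0, 0, 0.36], "yaw": 0, "claw": -0.4}, {"offset": [0, 0, 0.36], "yaw": 0, "claw": -0.4}]}}

```text
time: 7.5
eef_pos: [583.7, 5.9, 116.9]
ee_rot: [180.0, -0.0, 25.0]
ft_force: [-0.6, 0.4, -2.2]
finger_gap: 0.616
grasp_force: 42.8
```

Emit:
{"api": "play_rows", "payload": {"deltas": [{"offset": [0, 0, 0.005], "yaw": 0, "claw": -0.4}, {"offset": [0, 0, 0.005], "yaw": 0, "claw": -0.4}, {"offset": [0, 0, 0.01], "yaw": 0, "claw": -0.4}, {"offset": [0, 0, 0.01], "yaw": 0, "claw": -0.4}]}}

```text
time: 8.0
eef_pos: [583.6, 5.9, 114.9]
ee_rot: [180.0, -0.0, 25.0]
ft_force: [-0.9, 0.2, 1.0]
finger_gap: 0.616
grasp_force: 43.0
```

Emit:
{"api": "play_rows", "payload": {"deltas": [{"offset": [0, 0, 0], "yaw": 0, "claw": 0.4}, {"offset": [0, 0, 0], "yaw": 0, "claw": 0.6}, {"offset": [0, 0, 0], "yaw": 0, "claw": 0.8}, {"offset": [0, 0, 0], "yaw": 0, "claw": 1}, {"offset": [0, 0, 0], "yaw": 0, "claw": 1}, {"offset": [0, 0, 0], "yaw": 0, "claw": 1}]}}

```text
time: 8.75
eef_pos: [583.3, 5.9, 114.3]
ee_rot: [-180.0, 0.0, 25.0]
ft_force: [0.1, -0.6, -0.2]
finger_gap: 0.999
grasp_force: 0.0
```

Emit:
{"api": "play_rows", "payload": {"deltas": [{"offset": [0, 0, -0.1], "yaw": 0, "claw": 1}, {"offset": [0, 0, -0.3], "yaw": 0, "claw": 1}, {"offset": [0, 0, -0.5], "yaw": 0, "claw": 1}, {"offset": [0, 0, -0.7], "yaw": 0, "claw": 1}, {"offset": [0, 0, -0.75], "yaw": 0.25, "claw": 1}, {"offset": [0, 0, -0.75], "yaw": 0.5, "claw": 1}, {"offset": [0, 0, -0.75], "yaw": 0.75, "claw": 1}, {"offset": [0, 0, -0.75], "yaw": 0.75, "claw": 1}]}}

```text
time: 9.75
eef_pos: [583.5, 5.9, 265.9]
ee_rot: [180.0, -0.1, -8.7]
ft_force: [0.1, 0.2, -0.1]
finger_gap: 1.004
grasp_force: 0.0
```

Run:
```python
from rig import telemetry, grab_frame
import numpy as np,cv2
s=telemetry.state();print(s["eef_pos"],s["ee_rot"],s["joints"])
a=grab_frame("scene")["pixels"][150:390,230:550,::-1]
cv2.imwrite("pics/p2.png",cv2.convertScaleAbs(cv2.resize(a,(800,600)),alpha=1.6))
```

```text
[583.51269586   5.92049707 265.92272664] [ 1.79997397e+02 -1.11863391e-01 -8.67865551e+00] [-9.37515902e+00  3.41232575e+00  1.01506126e+02 -1.28717069e-03
  7.49696612e+01  8.93038316e+01]
```

View pics/p2.png

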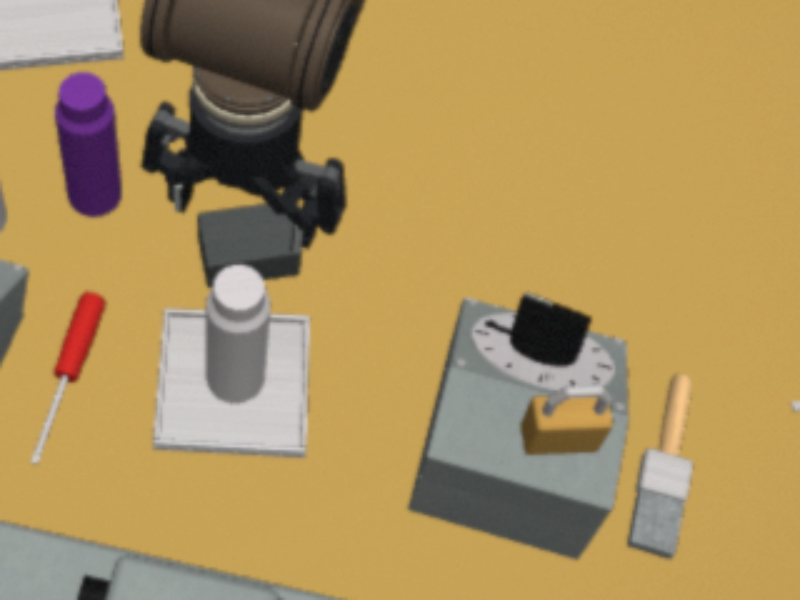

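The can (crop 238,330) stands upright in the tray, and nothing else has moved. Next I go above the knob with the fingers part closed and yaw about 73°, lined up across the bar.

Emit:
{"api": "play_rows", "payload": {"deltas": [{"offset": [-0.06, -0.15, 0], "yaw": -0.2, "claw": 0.06}, {"offset": [-0.12, -0.3, 0], "yaw": -0.4, "claw": 0.06}, {"offset": [-0.2, -0.45, 0], "yaw": -0.6, "claw": 0.06}, {"offset": [-0.25, -0.6, 0], "yaw": -0.8, "claw": 0.06}, {"offset": [-0.25, -0.6, 0], "yaw": -1, "claw": 0.06}]}}

```text
time: 10.42
eef_pos: [551.5, 134.1, 265.0]
ee_rot: [-180.0, -0.0, 36.9]
ft_force: [0.3, 0.6, 0.5]
finger_gap: 0.532
grasp_force: 0.0
```

Emit:
{"api": "play_rows", "payload": {"deltas": [{"offset": [0.06, -0.16, 0], "yaw": -0.2, "claw": 0.06}, {"offset": [0.12, -0.32, 0], "yaw": -0.4, "claw": 0.06}, {"offset": [0.18, -0.5, 0], "yaw": -0.6, "claw": 0.06}, {"offset": [0.245, -0.64, 0.1], "yaw": -0.815, "claw": 0.06}, {"offset": [0.245, -0.64, 0.2], "yaw": -0.815, "claw": 0.06}, {"offset": [0.245, -0.64, 0.2], "yaw": -0.815, "claw": 0.06}, {"offset": [0.245, -0.64, 0.2], "yaw": -0.815, "claw": 0.06}]}}

```text
time: 11.3
eef_pos: [516.4, 263.4, 224.9]
ee_rot: [180.0, -0.0, 72.9]
ft_force: [-0.2, -0.4, 0.3]
finger_gap: 0.529
grasp_force: 0.0
```

```bash
cat > w.py <<'E'
from rig import telemetry, grab_frame
from scipy.spatial.transform import Rotation as Ro
import numpy as np,cv2,sys
s=telemetry.state();f=grab_frame("wrist");R=Ro.from_euler("xyz",s["ee_rot"],degrees=True).as_matrix()
print(s["eef_pos"],s["ee_rot"],s["finger_gap"],s["joints"].round(0))
W=np.eye(4);W[:3,:3]=R;W[:3,3]=s["eef_pos"];C=np.linalg.inv(W@f["tool_from_camera"])
im=cv2.convertScaleAbs(f["pixels"][:,:,::-1].copy(),alpha=1.3)
Z=Ro.from_euler("z",-4,degrees=True).as_matrix();c=np.array([535.5,263,85]);u,y,n=Z@[.819,0,.574],Z@[0,1,0],Z@[-.574,0,.819]
th=np.radians(float(sys.argv[1]))
b=np.cos(th)*u-np.sin(th)*y;m=np.sin(th)*u+np.cos(th)*y
P=[c+46*n+i*30*b+j*8*m for i in(1,-1) for j in(1,-1)]+[c+52*b+6*n]+[c+62*(np.cos(t)*u+np.sin(t)*y) for t in np.arange(0,6.28,.52)]
for p in P:
    q=C[:3,:3]@p+C[:3,3]; cv2.circle(im,(int(f["fx"]*q[0]/q[2]+f["cx"]),int(f["fy"]*q[1]/q[2]+f["cy"])),3,(0,0,255),-1)
cv2.imwrite("pics/"+sys.argv[2],im)
E
python3 w.py 105 w2.png
```

```text
[516.44535311 263.44894592 224.85994852] [ 1.79965042e+02 -6.77962882e-03  7.28647690e+01] 0.5287677833837485 [ 17.   5. 104.  -0.  71.  34.]
```

View pics/w2.png

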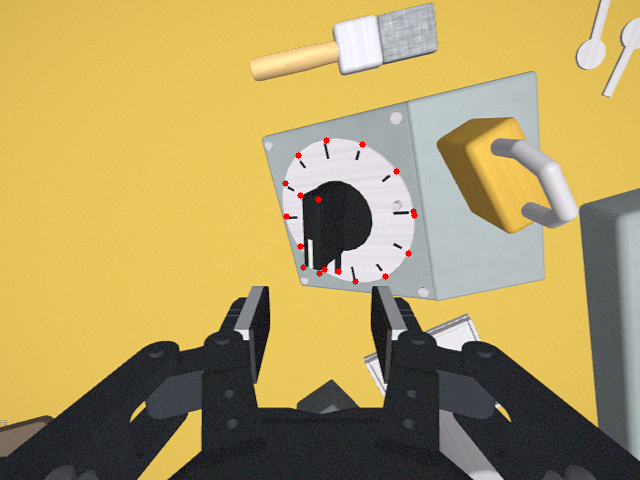

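The overlay matches the image: bar end (304,267), pointer tip (338,271) and dial rim all agree, so θ is about 105°. Next I lower the open fork over the bar.

Emit:
{"api": "play_rows", "payload": {"deltas": [{"offset": [0, 0, 0.15], "yaw": 0, "claw": 0.06}, {"offset": [0, 0, 0.3], "yaw": 0, "claw": 0.06}, {"offset": [0, 0, 0.42], "yaw": 0, "claw": 0.06}, {"offset": [0, 0, 0.49], "yaw": 0, "claw": 0.06}, {"offset": [0, 0, 0.53], "yaw": 0, "claw": 0.06}, {"offset": [0, 0, 0.56], "yaw": 0, "claw": 0.06}, {"offset": [0, 0, 0.56], "yaw": 0, "claw": 0.06}]}}

```text
time: 12.22
eef_pos: [516.0, 264.3, 112.6]
ee_rot: [180.0, -0.0, 72.9]
ft_force: [0.3, 0.1, -0.4]
finger_gap: 0.537
grasp_force: 0.0
```

Emit:
{"api": "play_rows", "payload": {"grip_force": 20, "deltas": [{"offset": [0, 0, 0], "yaw": 0, "claw": -0.1}, {"offset": [0, 0, 0], "yaw": 0, "claw": -0.15}, {"offset": [0, 0, 0], "yaw": 0, "claw": -0.2}, {"offset": [0, 0, 0], "yaw": 0, "claw": -0.2}]}}

```text
time: 12.72
eef_pos: [515.9, 264.3, 112.4]
ee_rot: [180.0, -0.0, 73.0]
ft_force: [0.9, -0.2, -0.8]
finger_gap: 0.398
grasp_force: 0.0
```

Emit:
{"api": "play_rows", "payload": {"deltas": [{"offset": [0, 0, 0], "yaw": -0.1, "claw": -0.2}, {"offset": [0, 0, 0], "yaw": -0.2, "claw": -0.2}, {"offset": [0, 0, 0], "yaw": -0.3, "claw": -0.2}, {"offset": [0, 0, 0], "yaw": -0.4, "claw": -0.2}, {"offset": [0, 0, 0], "yaw": -0.5, "claw": -0.2}, {"offset": [0, 0, 0], "yaw": -0.6, "claw": -0.2}, {"offset": [0, 0, 0], "yaw": -0.6, "claw": -0.2}]}}

```text
time: 13.6
eef_pos: [515.0, 265.0, 112.3]
ee_rot: [-179.9, -0.1, 99.9]
ft_force: [-2.6, 3.1, 1.3]
finger_gap: 0.402
grasp_force: 1.8
```

Emit:
{"api": "play_rows", "payload": {"deltas": [{"offset": [0, 0, 0], "yaw": -0.1, "claw": -0.2}, {"offset": [0, 0, 0], "yaw": -0.2, "claw": -0.2}, {"offset": [0, 0, 0], "yaw": -0.3, "claw": -0.25}, {"offset": [0, 0, 0], "yaw": -0.4, "claw": -0.3}, {"offset": [0, 0, 0], "yaw": -0.5, "claw": -0.3}, {"offset": [0, 0, 0], "yaw": -0.6, "claw": -0.3}, {"offset": [0, 0, 0], "yaw": -0.7, "claw": -0.3}, {"offset": [0, 0, 0], "yaw": -0.7, "claw": -0.3}]}}

```text
time: 14.6
eef_pos: [513.8, 263.9, 112.2]
ee_rot: [-179.7, -0.1, 131.4]
ft_force: [-5.9, 0.5, 4.7]
finger_gap: 0.347
grasp_force: 3.1
```

Emit:
{"api": "play_rows", "payload": {"deltas": [{"offset": [0, 0, 0], "yaw": -0.1, "claw": -0.3}, {"offset": [0, 0, 0], "yaw": -0.2, "claw": -0.3}, {"offset": [0, 0, 0], "yaw": -0.3, "claw": -0.35}, {"offset": [0, 0, 0], "yaw": -0.4, "claw": -0.35}, {"offset": [0, 0, 0], "yaw": -0.5, "claw": -0.4}, {"offset": [0, 0, 0], "yaw": -0.6, "claw": -0.4}, {"offset": [0, 0, 0], "yaw": -0.7, "claw": -0.4}, {"offset": [0, 0, 0], "yaw": -0.8, "claw": -0.4}, {"offset": [0, 0, 0], "yaw": -0.9, "claw": -0.4}, {"offset": [0, 0, 0], "yaw": -0.9, "claw": -0.4}]}}

```text
time: 15.85
eef_pos: [515.3, 263.5, 112.1]
ee_rot: [-179.9, -0.1, 171.9]
ft_force: [-2.2, -1.4, 2.0]
finger_gap: 0.305
grasp_force: 1.7
```

Now I square up to 176° and close on the bar to align it, then turn a little past that to seat it on the stop.

Emit:
{"api": "play_rows", "payload": {"grip_force": 40, "deltas": [{"offset": [0, 0, 0.02], "yaw": -0.09, "claw": -0.5}, {"offset": [0, 0, 0.02], "yaw": -0.09, "claw": -0.7}, {"offset": [0, 0, 0.02], "yaw": -0.09, "claw": -0.8}, {"offset": [0, 0, 0.02], "yaw": -0.09, "claw": -0.8}, {"offset": [0, 0, 0.02], "yaw": -0.09, "claw": -0.8}]}}

```text
time: 16.48
eef_pos: [516.2, 264.9, 108.7]
ee_rot: [179.9, 0.1, 176.0]
ft_force: [-1.3, 4.0, 1.8]
finger_gap: 0.177
grasp_force: 42.6
```

Emit:
{"api": "play_rows", "payload": {"deltas": [{"offset": [0, 0, 0], "yaw": -0.05, "claw": -0.8}, {"offset": [0, 0, 0], "yaw": -0.1, "claw": -0.8}, {"offset": [0, 0, 0], "yaw": -0.14, "claw": -0.8}, {"offset": [0, 0, 0], "yaw": -0.14, "claw": -0.8}]}}

```text
time: 16.98
eef_pos: [516.6, 264.6, 108.8]
ee_rot: [179.9, 0.1, -178.0]
ft_force: [0.0, 1.8, 1.6]
finger_gap: 0.179
grasp_force: 77.4
```

```bash
python3 -c "
from rig import telemetry
s=telemetry.state();print({k:s[k] for k in ('ee_rot','wrist_torque','ft_force','finger_gap','grasp_force')})"
```

```text
{'ee_rot': array([ 1.79870200e+02,  1.01362123e-01, -1.77990708e+02]), 'wrist_torque': array([ 0.76563562, -0.33781785, -1.70701036]), 'ft_force': array([0.023934  , 1.79768476, 1.62478355]), 'finger_gap': 0.17875114215514454, 'grasp_force': 77.4387224460952}
```

The torque of 1.7 N·m and the higher pad force mean the knob is hard on its stop. I'll open, rise and check.

Emit:
{"api": "play_rows", "payload": {"deltas": [{"offset": [0, 0, 0], "yaw": 0, "claw": -0.3}, {"offset": [0, 0, 0], "yaw": 0, "claw": -0.1}, {"offset": [0, 0, 0], "yaw": 0, "claw": -0.1}, {"offset": [0, 0, -0.05], "yaw": 0, "claw": -0.1}, {"offset": [0, 0, -0.15], "yaw": 0, "claw": -0.1}, {"offset": [0, 0, -0.35], "yaw": 0, "claw": -0.1}, {"offset": [0, 0, -0.6], "yaw": 0, "claw": -0.1}, {"offset": [0, 0, -0.6], "yaw": 0, "claw": -0.1}]}}

```text
time: 17.98
eef_pos: [519.1, 265.3, 236.4]
ee_rot: [179.8, 0.7, -177.7]
ft_force: [0.7, 0.5, -0.6]
finger_gap: 0.446
grasp_force: 0.0
```

```bash
python3 w.py 0 w3.png; python3 -c "
import cv2,numpy as np
from rig import grab_frame
a=cv2.resize(cv2.imread('pics/w3.png'),(400,300));b=grab_frame('scene')['pixels'][180:375,260:520,::-1]
cv2.imwrite('pics/e.png',np.hstack([a,cv2.convertScaleAbs(cv2.resize(b,(400,300)),alpha=1.5)]))"
```

```text
[519.0565512 265.317879  236.4245072] [ 179.81803248    0.74438335 -177.67170015] 0.4457552286425195 [ 17.   4. 104.  -0.  71. -75.]
```

View pics/e.png

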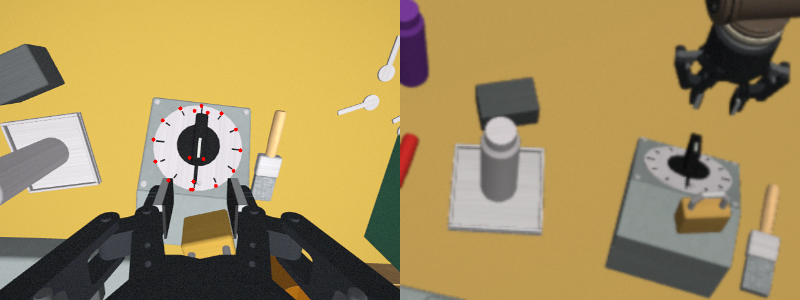

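The pointer is at twelve o'clock (wrist view 195,190). The can stands upright in the tray, and the padlock and brush haven't moved. Handing in.

```bash
python3 -c "
from rig import job
print(job.job_done())"
```

```text
the job is handed in; nothing more can be done
None
```

I stood the padlock counter's spray can upright in the drip tray, turned that counter's knob back to its zero stop, and handed the job in after about 18 s of robot time; the hand-in gave no verdict.

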